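# Rinse the varnish brush and open the varnish jar

## Robot

A 6-joint arm with a two-finger parallel gripper is mounted at the origin on the work surface. World frame = base frame: x ahead of the robot, y to its left, z up, the work surface at z = 0. Lengths are in m, angles in rad, forces in N, time in s.
With the tool pointing down it reaches from about 0.35 to 0.8 m from the base axis. Payload 7.3 kg.
Tool frame: the origin (TCP) lies between the finger pads; the fingertips stand 25 mm ahead of it and the grasp point (between the pads) lies 6 mm ahead of it (r.tip_extent is the distance from the TCP to the fingertips, in m); z points along the fingers, y is the line along which they close (so a half turn about z gives the same grasp; the last joint's range is limited). The gripper opens to 85 mm and grips with 20 to 120 N. Pads are 22 mm wide; open, the fingers measure 114 mm over their backs; the gripper's body (76 mm by 85 mm) begins 54 mm behind the grasp point. The pads swing forward as they close: fully open they stand 13 mm farther back than shut.
Start: joints at [1.166, 0.342, 1.524, -0, 1.275, -0.146], TCP at [0.134, 0.508, 0.256] pointing down, gripper open.
Joint ranges: [-2.53, 2.53], [-0.77, 2.02], [0.04, 2.7], [-1, 4.14], [0.28, 2.66], [-3.11, 3.11]. Speed limits (rad/s): [2.57, 2.57, 3.14, 3.14, 3.14, 3.14].

## Interface

Orientations are given as a unit quaternion [x, y, z, w].
In Python, from workcell import r, command_gripper, optics gives the robot as it stands. The module is installed in compiled form; this text tells all that it offers. Calls block until the motion is done:
- r.reach(position, orientation): joint-space move of the TCP to a pose.
- r.move_straight(position, orientation=None, speed=0.15, max_force=None): straight line of the TCP; orientation=None keeps the orientation; speed is the mean speed in m/s. With max_force (N) it stops when the force on the tool has changed by that much, and returns True; else False.
- r.movej(angles): joint-space move.
- command_gripper(opening, force=None): finger opening in m; force is the grip in N (None keeps the last); returns when the fingers have stopped.
- r.hold(seconds).
- r.solve_ik(position, orientation): joint angles nearest the present ones, or None.
- r.read_state(): the state.
- optics.get_image(name): name is "side" or "top"; returns (picture, depth): 480x640x3 uint8, red, green, blue; 480x640 float32, m along the optical axis (not along the pixel's ray), 0 where there is no reading.
- optics.camera_model(name): a dict with "K" (3x3 intrinsics, pixels), "R" (3x3) and "t" (3): a world point X has camera coordinates R X + t. Camera axes: x right, y down, z forward; pixel columns grow to the right and rows downward; lengths in m; the calibration is good to about 2 mm. A picture is of the moment at which its call begins. camera_model takes no time and is no camera call.
A pose or a line that the arm cannot do raises r.PlanningError and nothing moves.
- r.finish_job(): hands the job in; it is judged then, once.
The state is a dict: "time_s": time; "joint_positions": joint angles; "dq": joint speeds; "tau": joint torques, N m; "eef_pos": TCP position; "eef_rot": TCP orientation; "contact_force": force on the tool from outside, world axes, zero at the start; "torque": the same for the moment, N m; "grip_width": finger opening in m; "grip_force": force on a finger pad.
Only numpy, scipy, OpenCV 4.12 (cv2) and the standard library are available. Lean on these libraries where they do the work, as an engineer would, in place of code of your own. Each camera call takes 0.05 s, during which the arm holds its last target. There are 200 camera calls.

## Task

Get ready for varnishing: take the long brush that stands in the steel rinsing pot, work it up about 5 cm and back down to the bottom twice without taking the bristles out of the pot, and leave it standing there. Then unscrew the tight cap of the square jar (anticlockwise seen from above) while the wooden block braces the jar; stop when the threads come free and lift only the cap, leaving the jar seated in the block, and leave the other things on the bench alone. Finish while still holding the cap, level and still, a couple of centimetres above the jar's mouth: do not put it down or let go.

Things in the scene. Friction and masses are not known exactly. Their poses are not given: they have to be found in the camera images.
- holder: Wooden bracing block fixed to the bench, 110 x 110 x 36 mm, with a square recess 63 mm wide and 30 mm deep in its top that keeps the jar from turning. Origin: centre of its underside, on the bench; z up; sides along its x and y.
- jar: Amber glass jar, 0.6 kg, loose in the block's recess: square body 60 x 60 x 72 mm, round neck of 34 mm diameter up to 95 mm with three thread ramps (43 mm over them). Origin: centre of its underside, 6 mm above the bench; z up. With the cap on, an 8 mm gap lies between its shoulder and the cap's rim. Pulling up before the threads are free lifts the jar with the cap.
- cap: Black ribbed screw cap, 56 mm diameter, 24 mm high, 50 g. Origin: centre of its lower rim, 80 mm above the jar's origin when on (86 mm above the bench); z up. Its yaw relative to the jar's is 0 fully tight, starts at 0 to 0.2 rad and grows anticlockwise seen from above; the threads are free from 0.95 to 1.65 rad; it rises 2 mm. Takes up to 0.4 N m: grip firmly on opposite sides, 30 N or more.
- jar_mouth (a point): Centre of the jar's mouth: top of the glass neck, 95 mm above the jar's origin. With the cap on, its rim is 15 mm below this point. A springy white seal disc on the mouth makes the cap tight, pushes it up about 2 mm more when the threads come free (it then lifts straight off), and stands 9 mm above this point once the cap is off.
- pot: Plain steel rinsing pot standing loose on the bench, 0.9 kg: tube of 52 mm outside and 46 mm inside diameter, 100 mm high, floor 6 mm thick, on a flat foot of 90 mm diameter. Origin: centre of its underside; z up.
- brush: Long round brush, 90 g, 210 mm, standing bristles down in the pot with 10 mm play all round: bristle head 26 mm diameter and 55 mm long, brass ferrule 21 mm diameter up to 85 mm, wooden handle 14 mm diameter up to 210 mm. Origin: centre of the bristle end, 6 mm above the pot's origin when standing on the pot's floor; z along the handle, up.
- tape: Bystander: cardboard ring, 90 mm diameter, 25 mm high, lying flat. Origin: centre of its underside.
- screwdriver: Bystander: screwdriver about 200 mm long lying on the bench. Origin: under its middle.
- tin: Bystander: closed tin, 60 mm diameter, 85 mm high. Origin: centre of its underside.
- sandblock: Bystander: cork sanding block 60 x 100 x 30 mm. Origin: centre of its underside.
There are look-alikes about, which are no part of the job. Leave any green look-alike of the cap alone.

How it is judged:
By the outcome, as a careful person would: the job done as asked, in the order asked, and still so for the second after the job is handed in, while the arm keeps its last pose, push and grip.
It also fails if it takes over 54 s, if anything falls off the work surface, if the arm or the gripper's body presses on something with over 40 N, if the wrist force passes 120 N, or if a joint passes its speed limit or range.

## Working session

There is one attempt and no reset: what is moved stays moved. The work goes in short steps, each a Python script; the robot and the scene stay as the last script left them, time stands still between calls to the robot, and variables do not carry over. Pictures are saved under pics/ and viewed, at most 10 in all, crops included, and the job is handed in when it is done.

```bash
mkdir -p pics
cat > h.py <<'E'
import numpy as np, cv2
from workcell import r, command_gripper, optics
def cam(n):
    m=optics.camera_model(n); return np.array(m["K"]),np.array(m["R"]),np.array(m["t"])
def ray(n,u,v):
    K,R,t=cam(n); d=R.T@np.linalg.inv(K)@[u,v,1]; return -R.T@t,d
def onplane(n,u,v,z):
    o,d=ray(n,u,v); return o+d*(z-o[2])/d[2]
def cloud(n,D):
    K,R,t=cam(n); v,u=np.mgrid[:480,:640]
    P=np.stack([(u-K[0,2])/K[0,0]*D,(v-K[1,2])/K[1,1]*D,D],-1); return (P-t)@R
def proj(n,X):
    K,R,t=cam(n); p=K@(R@np.asarray(X)+t); return p[:2]/p[2]
def down(yaw):
    return [np.cos(yaw/2),np.sin(yaw/2),0.,0.]
E
python3 - <<'E'
from h import *
for n in("side","top"):
    i,d=optics.get_image(n); np.savez(f"{n}0.npz",i=i,d=d); cv2.imwrite(f"pics/{n}0.png",i[...,::-1])
    K,R,t=cam(n); print(n,K[0,0],-R.T@t,R[2])
s=r.read_state(); print(s["eef_rot"],s["time_s"],s["contact_force"],s["grip_width"])
E
```

```text
side 482.8947804920539 [ 0.09752639 -0.5428563   0.80054029] [ 0.46891765  0.54104888 -0.69812774]
top 467.5258117551099 [0.45825828 0.0144863  1.18898586] [ 0.07890611 -0.03495756 -0.99626894]
[ 1.29042508e-01  9.91638806e-01 -6.87865707e-04 -1.89674851e-04] 0.1 [-0.02573618  0.30951142 -0.69445995] 0.08551562343982247
```

View pics/side0.png

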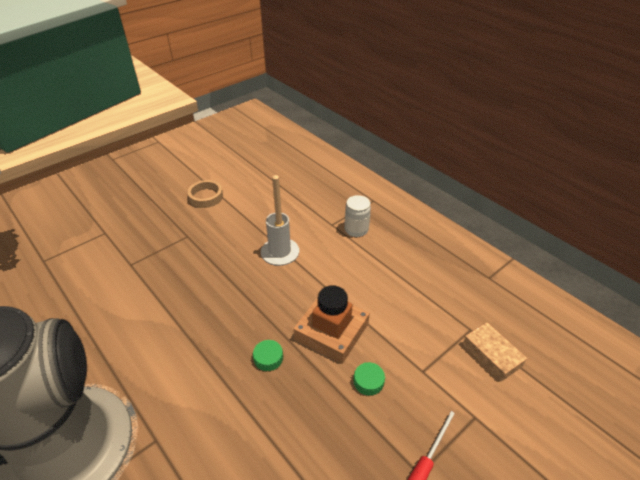

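View pics/top0.png

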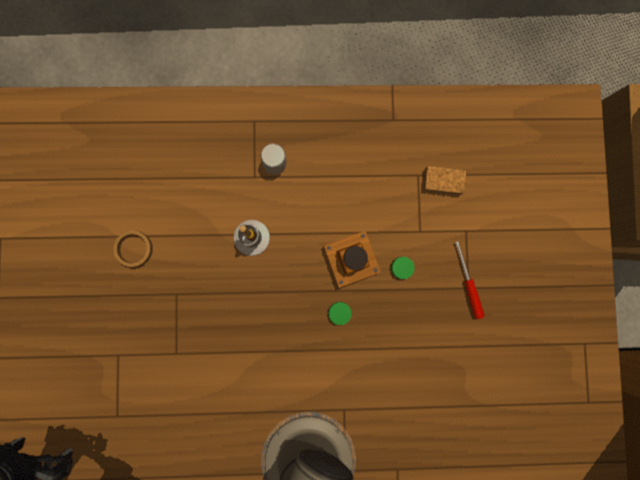

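Side view: the black cap on the amber jar in the block is at (333,300), and the brush in the pot at (278,215). Top view: cap (355,260), pot (252,238).
Could be taken for the cap: black on jar, side (333,300); green discs at side (268,355) and (369,379). The black one is the cap. For the pot and brush, only pot (278,235) has a brush; the white tin (357,216) and tape (205,194) are bystanders. Next I check this in one close crop and measure.

Run:
```python
from h import *
a=np.load("side0.npz");b=np.load("top0.npz")
c1=cv2.resize(np.ascontiguousarray(a['i'][165:365,240:380]),None,fx=3,fy=3,interpolation=2)
c2=cv2.resize(np.ascontiguousarray(b['i'][205:295,225:385]),None,fx=2.7,fy=2.7,interpolation=2)
o=np.zeros((600,c1.shape[1]+c2.shape[1],3),np.uint8)[:, :800]; o[:600,:420]=c1; w=min(380,c2.shape[1]);o[:c2.shape[0],420:420+w]=c2[:,:w]
# top right second: cap zoom
c3=cv2.resize(np.ascontiguousarray(b['i'][228:292,320:390]),None,fx=5,fy=5,interpolation=2); o[260:580,430:780]=c3
cv2.imwrite("pics/crop1.png",o[...,::-1])
for n,s,roi in(("side",a,(280,320,310,355)),("top",b,(240,282,335,375))):
    P=cloud(n,s['d']); m=np.zeros((480,640),bool); y0,y1,x0,x1=roi; m[y0:y1,x0:x1]=True
    k=m&(s['i'].max(-1)<50)&(s['d']>0); z=P[...,2][k]; zt=np.percentile(z,95)
    kt=k&(abs(P[...,2]-zt)<.004); v,u=np.nonzero(kt)
    (cx,cy),rad=cv2.minEnclosingCircle(np.c_[u,v].astype(np.float32))
    print(n,"cap",k.sum(),kt.sum(),"ztop",zt,"pix",u.mean(),v.mean(),cx,cy,onplane(n,(cx+u.mean())/2,(cy+v.mean())/2,zt),P[kt].mean(0))
    # pot/brush cloud
    for zl in((.001,.02),(.085,.106),(.11,.15),(.15,.19),(.19,.24)):
        q=(abs(P[...,0]-.5)<.3)&(abs(P[...,1]-.16)<.09)&(P[...,2]>zl[0])&(P[...,2]<zl[1])&(s['d']>0)
        if q.sum(): print(n,zl,q.sum(),P[q].mean(0),P[q].min(0),P[q].max(0))
for n,(u,v) in(("side",(280,250)),("top",(252,238)),("top",(355,260)),("side",(357,216))): print(n,onplane(n,u,v,0.0))
```

```text
side cap 644 479 ztop 0.1132697843935154 pix 332.2818371607516 297.39665970772444 332.40496826171875 298.93389892578125 [ 0.48830482 -0.12238998  0.11326978] [ 0.49054486 -0.11975343  0.11150466]
side (0.001, 0.02) 6921 [0.47028292 0.15511438 0.00262339] [0.20016618 0.07000737 0.0010003 ] [0.79968266 0.24993255 0.01980299]
side (0.085, 0.106) 434 [0.60967401 0.11418606 0.09226239] [0.52559961 0.07000656 0.08503188] [0.7696561  0.15943308 0.10558063]
side (0.11, 0.15) 90 [0.55199915 0.12699554 0.13132114] [0.54738629 0.12293667 0.11258684] [0.56039845 0.13429043 0.14999965]
side (0.15, 0.19) 96 [0.55194437 0.12685225 0.17046398] [0.5466372  0.12261536 0.15126831] [0.55994643 0.13711129 0.18974856]
side (0.19, 0.24) 90 [0.55231694 0.12759908 0.20645541] [0.54649327 0.12164188 0.19025607] [0.56004543 0.13573487 0.21870814]
top cap 6 5 ztop 0.11329947328088452 pix 346.0 260.2 347.5 260.0 [ 0.48682161 -0.09686252  0.11329947] [ 0.48668857 -0.09531113  0.11139083]
top (0.001, 0.02) 6530 [0.49835468 0.16106484 0.00287829] [0.20006169 0.07001581 0.00100025] [0.7996207  0.24976724 0.01995351]
top (0.085, 0.106) 255 [0.63910379 0.10865805 0.0920516 ] [0.52606346 0.07088599 0.08502362] [0.76868684 0.15844975 0.10591804]
top (0.11, 0.15) 13 [0.55094202 0.12581556 0.12994339] [0.54680795 0.12339407 0.11223768] [0.55819648 0.13157938 0.1463831 ]
top (0.15, 0.19) 17 [0.54980992 0.12638608 0.17044392] [0.54673669 0.12315653 0.15011097] [0.55541382 0.13319465 0.18643546]
top (0.19, 0.24) 43 [0.5527106  0.12892613 0.21323333] [0.54679914 0.12315198 0.19064721] [0.55912728 0.13522531 0.21970098]
side [5.57162190e-01 1.37990565e-01 1.11022302e-16]
top [0.55022115 0.13140812 0.        ]
top [ 0.4897078  -0.12968973  0.        ]
side [0.78116804 0.10857985 0.        ]
```

View pics/crop1.png

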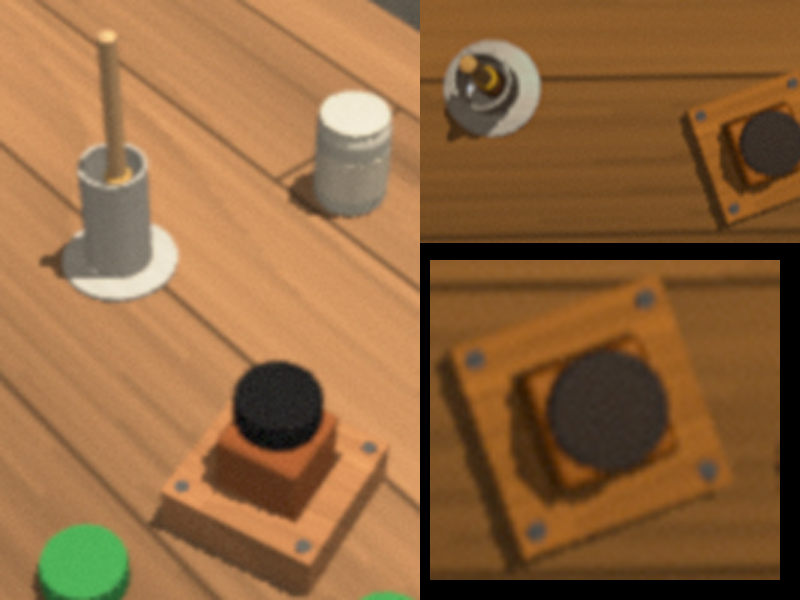

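The crop confirms it: black cap on the amber jar in the block, and a single upright brush in the steel pot. The green discs are decoys. Now I refine both by two-view triangulation.

```bash
cat >> h.py <<'E'
def tri(p,q):
    (o1,d1),(o2,d2)=ray("side",*p),ray("top",*q); d1/=np.linalg.norm(d1); d2/=np.linalg.norm(d2)
    s=np.linalg.lstsq(np.c_[d1,-d2],o2-o1,rcond=None)[0]; a,b=o1+s[0]*d1,o2+s[1]*d2
    return (a+b)/2,np.linalg.norm(a-b)
def ell(mask):
    c=max(cv2.findContours(mask.astype(np.uint8),cv2.RETR_EXTERNAL,cv2.CHAIN_APPROX_NONE)[0],key=cv2.contourArea)
    return cv2.fitEllipse(cv2.convexHull(c))
def seg(n,s,c,rad,z0,z1):
    P=cloud(n,s['d']); return (np.hypot(P[...,0]-c[0],P[...,1]-c[1])<rad)&(P[...,2]>z0)&(P[...,2]<z1)&(s['d']>0),P
E
python3 - <<'E'
from h import *
I={n:np.load(n+"0.npz") for n in("side","top")}
e={}
for n in I:
    m,P=seg(n,I[n],(.488,-.122),.045,.1065,.118); el=ell(m); e[n]=el[0]; print(n,"cap",m.sum(),el,np.median(P[...,2][m]),onplane(n,*el[0],.110)[:2])
print("cap tri",tri(e["side"],e["top"]))
f={}
for n in I:
    m,P=seg(n,I[n],(.553,.129),.02,.208,.23); v,u=np.nonzero(m)
    f[n]=(u.mean(),v.mean()); print(n,"brush",m.sum(),f[n],P[m].min(0),P[m].max(0),onplane(n,*f[n],.216))
print(tri(f["side"],f["top"]))
for n in I:
    s=I[n]; hsv=cv2.cvtColor(s['i'],cv2.COLOR_RGB2HSV); m,P=seg(n,s,(.555,.135),.06,-.005,.012)
    m&=(hsv[...,1]<60); el=ell(m); print(n,"foot",m.sum(),el,np.median(P[...,2][m]),onplane(n,*el[0],.003))
# block/ jar yaw from top
s=I["top"];m,P=seg("top",s,(.488,-.122),.09,.028,.045); pts=P[m][:,:2].astype(np.float32)
print("block",cv2.minAreaRect(pts*1000),np.median(P[...,2][m]))
m,P=seg("top",s,(.488,-.122),.05,.062,.09); print("jar",m.sum(),cv2.minAreaRect(P[m][:,:2].astype(np.float32)*1000))
R0=None
for nm,p,yaws in(("brush",(.554,.129,.30),np.arange(-3,3.1,.5)),("cap",(.488,-.122,.2),np.arange(-3,4.5,.5))):
    for y in yaws:
        q=r.solve_ik(p,down(y)); print(nm,round(y,2),None if q is None else np.round(q,2))
E
```

```text
side cap 588 ((332.2579345703125, 297.1946105957031), (24.611276626586914, 30.22772216796875), 93.55632019042969) 0.1113690547814347 [ 0.49159801 -0.11854326]
top cap 444 ((355.4267578125, 257.952392578125), (23.73919105529785, 24.027273178100586), 142.44036865234375) 0.11072092412686557 [ 0.49151453 -0.11746426]
cap tri (array([ 0.49182585, -0.11778818,  0.10907317]), np.float64(0.0007017796389079419))
side brush 43 (np.float64(275.0), np.float64(178.37209302325581)) [0.54649327 0.12301592 0.2083811 ] [0.55986599 0.13573487 0.21870814] [0.55183933 0.12695165 0.216     ]
top brush 36 (np.float64(242.5), np.float64(228.83333333333334)) [0.54679914 0.12438851 0.20967207] [0.55912728 0.13522531 0.21970098] [0.55296296 0.12969654 0.216     ]
(array([0.5534346 , 0.129818  , 0.21363303]), np.float64(0.0005775921869380081))
side foot 446 ((279.54217529296875, 251.16986083984375), (26.508832931518555, 37.51351547241211), 85.12773895263672) 0.006274998054587662 [0.55223979 0.13301029 0.003     ]
top foot 461 ((252.13206481933594, 237.21151733398438), (32.64728927612305, 34.00776290893555), 17
[... 872 characters left out ...]
[ 0.09  0.4   1.32 -0.    1.42 -1.34]
cap -3.0 [-0.4   0.36  1.67 -0.    1.12 -2.11]
cap -2.5 [-0.4   0.36  1.67 -0.    1.12 -2.61]
cap -2.0 None
cap -1.5 [-0.4   0.36  1.67 -0.    1.12  2.67]
cap -1.0 [-0.4   0.36  1.67 -0.    1.12  2.17]
cap -0.5 [-0.4   0.36  1.67 -0.    1.12  1.67]
cap 0.0 [-0.4   0.36  1.67 -0.    1.12  1.17]
cap 0.5 [-0.4   0.36  1.67 -0.    1.12  0.67]
cap 1.0 [-0.4   0.36  1.67 -0.    1.12  0.17]
cap 1.5 [-0.4   0.36  1.67 -0.    1.12 -0.33]
cap 2.0 [-0.4   0.36  1.67 -0.    1.12 -0.83]
cap 2.5 [-0.4   0.36  1.67 -0.    1.12 -1.33]
cap 3.0 [-0.4   0.36  1.67 -0.    1.12 -1.83]
cap 3.5 [-0.4   0.36  1.67 -0.    1.12 -2.33]
cap 4.0 [-0.4   0.36  1.67 -0.    1.12 -2.83]
```

Run:
```python
from h import *
x,y=.5533,.1298; q=down(1.5)
st=lambda k:(lambda s:print(k,round(s["time_s"],2),np.round(s["eef_pos"],4),np.round(s["contact_force"],1),round(s["grip_width"],4),round(s["grip_force"],1)))(r.read_state())
r.reach([x,y,.30],q); st("above")
r.move_straight([x,y,.188],speed=.1,max_force=15); st("down")
command_gripper(0.0,40); st("grip")
z0=r.read_state()["eef_pos"][2]
r.move_straight([x,y,z0+.05],speed=.08); st("up1")
i,d=optics.get_image("side"); cv2.imwrite("pics/lift.png",cv2.resize(np.ascontiguousarray(i[100:300,200:400]),None,fx=2.5,fy=2.5)[...,::-1])
print(r.move_straight([x,y,z0-.002],speed=.06,max_force=6)); st("dn1")
```

```text
above 2.13 [0.5529 0.1308 0.3   ] [ 0.7  0.1 -0.4] 0.0852 0.0
down 3.4 [0.5537 0.1298 0.1887] [-0.1  0.2 -0.6] 0.0857 0.0
grip 4.06 [0.5534 0.1298 0.1882] [0.3 0.4 1.2] 0.0125 39.0
up1 4.83 [0.553  0.1298 0.2377] [-0.3  0.7 -1.7] 0.0129 38.9
True
dn1 5.67 [0.553  0.1298 0.1881] [ 0.7 -0.2  5. ] 0.0129 39.4
```

View pics/lift.png

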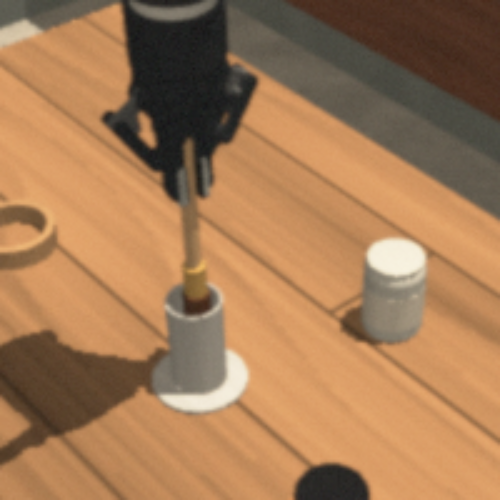

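The picture shows the brush raised with its ferrule level with the pot rim (195,275), the bristles still inside and the pot upright. Now the second stroke and release, then the cap grasp.

Run:
```python
from h import *
x,y=.5533,.1298
st=lambda k:(lambda s:print(k,round(s["time_s"],2),np.round(s["eef_pos"],4),np.round(s["contact_force"],1),np.round(s["torque"],2),round(s["grip_width"],4),round(s["grip_force"],1)))(r.read_state())
z0=.1881
r.hold(.2)
r.move_straight([x,y,z0+.051],speed=.08); r.hold(.1); st("up2")
print(r.move_straight([x,y,z0-.003],speed=.06,max_force=6)); st("dn2")
r.hold(.2); command_gripper(.085); r.hold(.3); st("open")
r.move_straight([x,y,.30],speed=.12)
cx,cy=.4917,-.1177; q=down(.6)
r.reach([cx,cy,.20],q); st("above")
for n in("side","top"):
    i,d=optics.get_image(n); np.savez(f"{n}1.npz",i=i,d=d)
cv2.imwrite("pics/after.png",cv2.resize(np.ascontiguousarray(np.load("side1.npz")["i"][130:350,200:420]),None,fx=2.5,fy=2.5)[...,::-1])
```

```text
up2 6.77 [0.5529 0.1297 0.2383] [-0.8  0.3 -1.1] [-0.02 -0.02 -0.03] 0.0128 39.0
True
dn2 7.56 [0.553  0.1297 0.1881] [-1.  -0.2  5.1] [-0.04 -0.01  0.03] 0.0127 39.5
open 8.75 [0.5523 0.1297 0.1875] [-0.9  0.1 -0. ] [0.04 0.01 0.01] 0.0848 0.0
above 10.91 [ 0.4923 -0.1171  0.2004] [ 0.6  0.7 -0.9] [-0.04 -0.02  0.02] 0.0851 0.0
```

View pics/after.png

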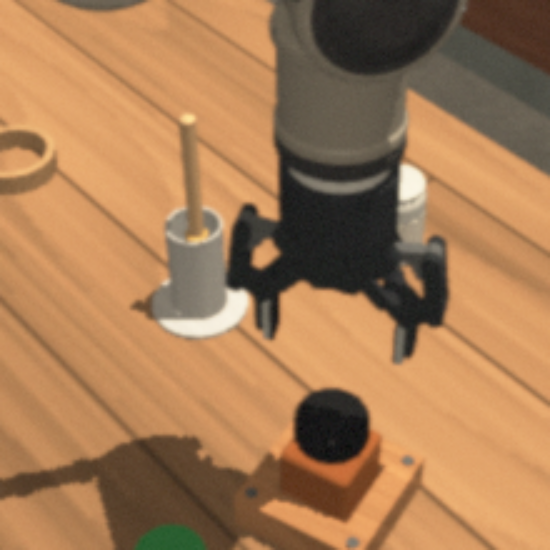

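The brush stands in the pot and the cap is under the gripper. Grip next.

```bash
cat >> h.py <<'E'
def st(k):
    s=r.read_state();print(k,round(s["time_s"],2),np.round(s["eef_pos"],4),np.round(s["contact_force"],1),np.round(s["torque"],2),round(s["grip_width"],4),round(s["grip_force"],1),np.round(s["joint_positions"][5],3)); return s
E
python3 - <<'E'
from h import *
cx,cy=.4917,-.1177
print(r.move_straight([cx,cy,.108],down(.6),speed=.08,max_force=10)); st("down")
command_gripper(0.0,80); st("grip"); r.hold(.2); st("g2")
i,d=optics.get_image("side"); cv2.imwrite("pics/grip.png",cv2.resize(np.ascontiguousarray(i[210:370,250:430]),None,fx=3,fy=3)[...,::-1])
E
```

```text
False
down 12.31 [ 0.492  -0.1178  0.1085] [-0.3 -0.3 -0.5] [0.   0.   0.03] 0.0848 0.0 0.584
grip 12.71 [ 0.4917 -0.1174  0.1087] [-2.5  3.2  6.6] [0.25 0.3  0.01] 0.0535 82.5 0.584
g2 12.91 [ 0.4917 -0.1174  0.1087] [-1.4  2.8  6.6] [0.32 0.31 0.05] 0.0538 82.5 0.584
```

View pics/grip.png

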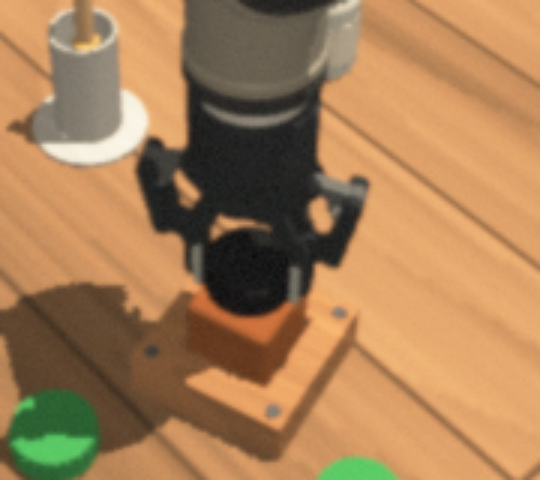

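The pads sit on both sides of the black cap (250,270), clear of the shoulder. Turn in steps, following the rise.

Run:
```python
from h import *
cx,cy=.4917,-.1177; z=.108
for a in np.arange(.1,1.01,.1):
    r.reach([cx,cy,z+.0019*a],down(.6+a)); s=st(f"{a:.2f}")
    f=s["contact_force"]
    if np.linalg.norm(f)>40: print("high force"); break
```

```text
0.10 13.21 [ 0.4919 -0.1176  0.1088] [-1.6  2.   6.2] [0.24 0.15 0.05] 0.0534 83.2 0.487
0.20 13.46 [ 0.4921 -0.1178  0.1089] [-0.2  1.1  5.3] [0.09 0.11 0.07] 0.0535 83.2 0.388
0.30 13.71 [ 0.4923 -0.118   0.1091] [1.  0.3 5.4] [-0.    0.03  0.06] 0.0536 83.2 0.288
0.40 13.96 [ 0.4923 -0.1181  0.1093] [-0.4 -0.   5.5] [-0.08 -0.08  0.03] 0.0532 83.2 0.189
0.50 14.21 [ 0.4924 -0.1181  0.1096] [0.9 0.1 6.1] [-0.04 -0.13  0.03] 0.0533 83.2 0.09
0.60 14.46 [ 0.4924 -0.1181  0.1097] [0.3 0.3 5.3] [-0.06 -0.13  0.09] 0.0535 83.2 -0.01
0.70 14.71 [ 0.4924 -0.1181  0.1099] [0.  0.6 6. ] [-0.03 -0.08  0.01] 0.0535 83.2 -0.11
0.80 14.96 [ 0.4923 -0.118   0.11  ] [0.8 0.5 4.6] [-0.   -0.14  0.01] 0.0538 83.2 -0.211
0.90 15.21 [ 0.4922 -0.118   0.11  ] [1.2 0.4 4.8] [-0.11 -0.21 -0.  ] 0.0532 83.2 -0.31
1.00 15.46 [ 0.4919 -0.1178  0.11  ] [ 2.  -0.7  5. ] [-0.11 -0.19 -0.01] 0.0535 83.2 -0.41
```

Torque is lower than I expected, so I check whether the jar turned.

Run:
```python
from h import *
i,d=optics.get_image("side"); cv2.imwrite("pics/t1.png",cv2.resize(np.ascontiguousarray(i[210:370,250:430]),None,fx=3,fy=3)[...,::-1])
m,P=seg("side",dict(d=d),(.4917,-.1177),.06,.045,.075); Q=P[m]; print(m.sum(),Q[:,2].min(),Q[:,2].max())
rel=(Q[:,:2]-[.4917,-.1177])*1000; a=.323
R=np.array([[np.cos(a),np.sin(a)],[-np.sin(a),np.cos(a)]]); L=rel@R.T; print(np.percentile(L,[1,5,50,95,99],axis=0))
```

```text
381 0.04520297666468391 0.07483777905414737
[[-29.86163685 -30.21555313]
 [-29.37202793 -29.90346858]
 [-27.63482703 -15.91125295]
 [ 19.33641365  22.95581656]
 [ 24.54982405  27.46803523]]
```

View pics/t1.png

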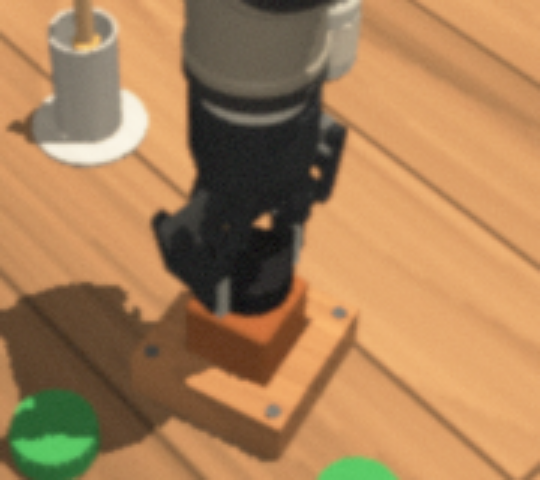

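The jar has kept its yaw (aligned with the block), so the cap has turned on its own. A bit more turn, then a careful lift test.

Run:
```python
from h import *
cx,cy=.4919,-.1178
for a in (1.1,1.2,1.25):
    r.reach([cx,cy,.110],down(.6+a)); st(a)
for z in (.111,.112,.113,.114,.116,.118):
    h=r.move_straight([cx,cy,z],speed=.01); s=st(z)
    if s["contact_force"][2]<-4: print("stop"); break
i,d=optics.get_image("side"); cv2.imwrite("pics/t2.png",cv2.resize(np.ascontiguousarray(i[210:370,250:430]),None,fx=3,fy=3)[...,::-1])
```

```text
1.1 15.76 [ 0.4919 -0.1178  0.11  ] [ 0.6 -0.5  4.7] [ 0.01 -0.1   0.02] 0.0534 83.2 -0.512
1.2 16.01 [ 0.4919 -0.1178  0.11  ] [ 0.6 -0.4  5.5] [-0.04 -0.12  0.01] 0.0535 83.2 -0.612
1.25 16.26 [ 0.4919 -0.1178  0.11  ] [ 0.2 -0.4  5.3] [-0.05 -0.11  0.01] 0.0534 83.2 -0.662
0.111 16.51 [ 0.4919 -0.1178  0.1109] [ 1.6 -0.5  2.9] [-0.12 -0.19 -0.07] 0.0533 83.1 -0.664
0.112 16.76 [ 0.4916 -0.1177  0.1117] [ 0.5 -0.7  1.1] [-0.03 -0.11 -0.03] 0.0534 83.5 -0.665
0.113 17.01 [ 0.4915 -0.1176  0.1127] [ 0.  -0.4 -0.7] [-0.01  0.   -0.  ] 0.0535 83.7 -0.666
0.114 17.26 [ 0.4918 -0.1178  0.114 ] [-0.1  0.2  0.3] [ 0.    0.   -0.01] 0.0533 83.7 -0.666
0.116 17.61 [ 0.492  -0.1178  0.1161] [-1.   0.8 -1. ] [-0.02 -0.03 -0.04] 0.0535 83.7 -0.666
0.118 17.96 [ 0.4919 -0.1178  0.1181] [-0.3  0.4 -0.5] [-0.03  0.01  0.07] 0.0535 83.7 -0.666
```

View pics/t2.png

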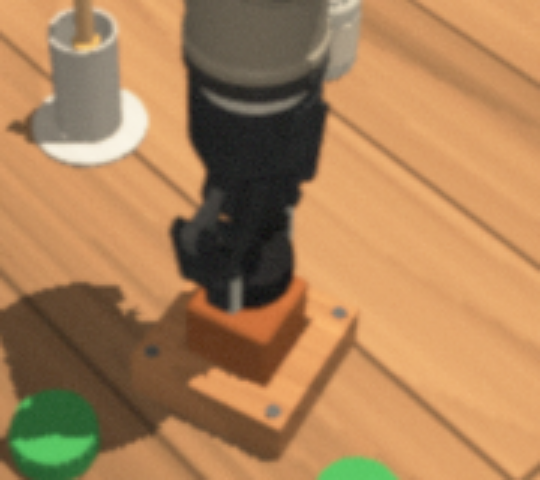

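The cap is free: the spring push faded and no jar weight came on. The cap was at rim 0.086 with the TCP at 0.1087 and the mouth is at 0.101, so TCP 0.146 puts the rim about 22 mm above the mouth.

Run:
```python
from h import *
r.move_straight([.4919,-.1178,.146],speed=.03); r.hold(.5); st("up")
i,d=optics.get_image("side"); cv2.imwrite("pics/t3.png",cv2.resize(np.ascontiguousarray(i[160:370,220:430]),None,fx=2.7,fy=2.7)[...,::-1])
m,P=seg("side",dict(d=d),(.4917,-.1177),.06,.045,.083); print("jar top z",np.percentile(P[m][:,2],97))
```

```text
up 19.59 [ 0.4919 -0.1178  0.146 ] [-0.3  0.8 -0.7] [ 0.05 -0.02 -0.01] 0.0535 83.7 -0.666
jar top z 0.08093048576466651
```

View pics/t3.png

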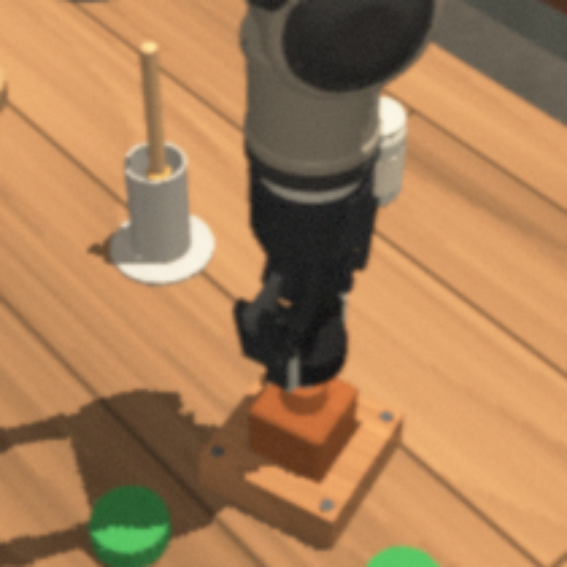

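The amber neck shows under the raised cap (305,395), the jar is still seated in the block, and the brush stands in the pot (150,150).

```bash
python3 -c "
from workcell import r
print(r.finish_job())"
```

```text
the job is handed in; nothing more can be done
None
```

The job is handed in after about 20 s of the 54 s: I worked the brush up 5 cm and down twice and left it standing in the pot, then unscrewed the cap, which the gripper holds about 2 cm above the mouth of the jar, still seated in the block.

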